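# Load the last vial and turn the warmer up

## Robot

A 6-joint arm with a two-finger parallel gripper is mounted at the origin on a cart in front of the work surface, level with it; the furniture and walls round the work are solid. World frame = base frame: x ahead of the robot, y to its left, z up, the work surface at z = 0. Lengths are in m, angles in rad, forces in N, time in s.
With the tool pointing down it reaches from about 0.275 to 0.975 m from the base axis. Payload 8.4 kg.
Tool frame: the origin (TCP) lies between the finger pads; the fingertips stand 17 mm ahead of it and the grasp point (between the pads) lies 2 mm behind it; z points along the fingers, y is the line along which they close (so a half turn about z gives the same grasp; the last joint's range is limited). The gripper opens to 92 mm and grips with 3 to 60 N. Pads are 20 mm wide; open, the fingers measure 128 mm over their backs; the gripper's body (75 mm by 189 mm) begins 69 mm behind the grasp point.
Start: joints at [-1.235, 0.353, 1.633, -0, 1.155, -0.002], TCP at [0.207, -0.59, 0.232] pointing down, gripper open.
Joint ranges: [-2.63, 2.63], [-0.92, 2.1], [0.06, 2.66], [-1.3, 4.44], [0, 2.69], [-3.02, 3.02]. Speed limits (rad/s): [2.22, 2.22, 2.79, 3.14, 3.14, 3.14].

## Interface

Orientations are given as [roll, pitch, yaw] about the fixed x, y, z axes, in that order (R = Rz(yaw) Ry(pitch) Rx(roll)).
In Python, from workcell import read_state, vision, order gives the robot as it stands. The module is installed in compiled form; this text tells all that it offers.
- The arm moves only by the tool arm_command, never from a script. Its argument "moves" is a list of rows, each a list of 5 numbers: the shift along the tool's x, y, z in cm, then the turn about the tool's z in degrees, then the opening, from 0 (shut) to 1 (fully open). In form: [[tx, ty, tz, twist, grip], ...]. A call has 1 to 5 rows; each row is the pose to reach, as a shift and turn from the pose commanded when the call began, along the tool's axes at that moment; what a row does not reach only later rows make up. A row lasts 1/10 s, in which the tool goes at most 50 mm and 8.59 degrees, less where a joint would pass 70% of its speed; a pose out of reach is approached as far as the arm can. A call with a gripper value outside its range is refused whole. The fingers move at their own pace and stop on an object; "newtons" is the grip in N (left out, the last holds). Time passes only in rows, so rows that repeat a pose let the fingers close. It gives the time, the measured TCP pose, the force, the opening and the grip force at its end, in the units of the state.
- read_state(): the state, without advancing time (a new reading comes with each control period).
- vision.capture(name): name is "scene" or "top" or "wrist"; returns a dict with "color" (400x640x3 uint8, red, green, blue), "z_map" (400x640 float32, m along the optical axis (not along the pixel's ray), 0 where there is no reading), "mtx" (3x3 intrinsics, pixels), "dist_coeffs" ([k1, k2, p1, p2, k3] as OpenCV has them; the pictures are not rectified), "world_from_camera" (4x4, takes a point from camera to world coordinates); the wrist camera has in their place "T_tool_cam" (4x4, takes a point from camera to tool coordinates, whose origin is the TCP and whose axes are the flange's). Camera axes: x right, y down, z forward; pixel columns grow to the right and rows downward; lengths in m; the calibration is good to about 2 mm. A picture is of the moment at which its call begins: read the wrist's pose just before it.
- order.close_job(): hands the job in; it is judged then, once.
The state is a dict: "clock": time; "qpos": joint angles; "qvel": joint speeds; "tau": joint torques, N m; "ee_pos": TCP position; "orientation": TCP orientation; "wrist_force": force on the tool from outside, world axes, zero at the start; "moment": the same for the moment, N m; "grip_width": finger opening in m; "grasp_force": force on a finger pad.
Only numpy, scipy, OpenCV 4.12 (cv2) and the standard library are available. Lean on these libraries where they do the work, as an engineer would, in place of code of your own. Each camera call takes 0.05 s, during which the arm holds its last target. There are 200 camera calls.

## Task

Stand the tallest of the three loose vials in the one empty place of the round tin on the specimen warmer, upright on the tin's floor among the six vials already there, and let go of it. Then reach into the recess in the sloping front and turn the dial clockwise all the way, until it is hard against its end stop. Leave all the vials in the tin standing, and the other two vials and the pot of pins where they are on the bench.

Things in the scene. Friction and masses are not known exactly. Their poses are not given: they have to be found in the camera images.
- tall_vial_mid (a point): The vial to load: the tallest of the three screw-cap vials standing on the bench right of the warmer; round, 28 mm across, 75 mm high, about 40 g, with a white cap. The point is its centre, 37.5 mm above its foot; z is its axis. Which of the three spots it stands on changes.
- tin_floor (a point): Centre of the inner floor of the open round metal tin on the warmer's flat deck, left of the panel: 92 mm across inside, wall 3 mm, rim 20 mm above this floor; it does not move. z up, x points to the empty place (any direction). Six 46 mm high vials stand in it hexagonally: one in the middle, five round it at 60 degree steps, 30 mm out.
- tin_gap (a point): The empty seventh place, on the tin's floor, 30 mm from the tin's centre. The neighbours are loose and may stand 2 mm off their places: the 28 mm vial has about 2 mm round it and may brush them; they slide aside when nudged. Their tops are 46 mm above this floor, so a vial held by its upper 25 mm goes in with the fingertips above them.
- dial_recess (a point): Centre of the mouth of the dial's recess, a round pit 72 mm across, 28 mm deep, square to the warmer's sloping front panel, 50 mm above the bench. Axes: x level, to the warmer's back; y to its left; z up. The panel rises at 24 degrees: outward normal (-0.407, 0, 0.914), up-slope (0.914, 0, 0.407) in this frame. Panel 100 mm along the slope, 110 mm wide.
- warmer: The specimen warmer, a grey case fixed on the bench, origin on the bench below the dial's mouth, x to its back, y left. Behind the panel the case is 70 mm high and ends 79 mm behind the origin. The flat deck left of the panel is 45 mm high and spans x -31 to 79, y 55 to 182 mm; the tin's centre is at x 24, y 122 mm.
- dial_grip (a point): On the dial's axis, half-way up its grip bar, 12 mm below the panel. z is the axis, out of the panel; the frame turns with the dial. A black disc 48 mm across, 5 mm thick, covers most of the pit's floor; on it a bar 40 mm long, 14 mm thick, 20 mm high, centred on the axis, its top 3 mm below the panel. Pinch the 14 mm, tool along -z; 29 mm is free from each face to the pit's wall.
- dial_tip (a point): Top of the pointer end of the bar (the end with the short white line), 20 mm off the axis, 3 mm below the panel surface. The bar runs from the dial's axis to this point and as far the other way.
- dial (a joint): Angle of the dial, rad: 0 off, grows as it is turned clockwise seen from outside the panel; starts between 0.1 and 0.7. At 0 the pointer lies 72 degrees counterclockwise of up-slope. Friction 0.06 N m, stays where left. A hard stop lies somewhere from 2.2 to 2.9 rad: feel for it (torque rises, the dial turns no further). A long turn for one grasp: let go and regrasp if need be.
- stout_vial_mid (a point): Bystander: stout vial, 34 mm across, 60 mm high; the point is its centre. Leave it.
- mid_vial_mid (a point): Bystander: middling vial, 30 mm across, 58 mm high; the point is its centre. Leave it.
- pot_mid (a point): Bystander: open white pot of pins, 46 mm across, 41 mm high, behind the vials; the point is its centre. Leave it.
- tall_vial: The vial to load, as a solid; origin at the middle of its foot.
- short0_mid (a point): Short vial already in the tin, in the middle of the tin; 27 mm across, 46 mm high, about 25 g; the point is its centre, 23 mm above its foot.
- short1_mid (a point): Short vial already in the tin, in the ring, 60 degrees counterclockwise of the gap; 27 mm across, 46 mm high, about 25 g; the point is its centre, 23 mm above its foot.
- short2_mid (a point): Short vial already in the tin, in the ring, 120 degrees counterclockwise of the gap; 27 mm across, 46 mm high, about 25 g; the point is its centre, 23 mm above its foot.
- short3_mid (a point): Short vial already in the tin, in the ring, 180 degrees counterclockwise of the gap; 27 mm across, 46 mm high, about 25 g; the point is its centre, 23 mm above its foot.
- short4_mid (a point): Short vial already in the tin, in the ring, 240 degrees counterclockwise of the gap; 27 mm across, 46 mm high, about 25 g; the point is its centre, 23 mm above its foot.
- short5_mid (a point): Short vial already in the tin, in the ring, 300 degrees counterclockwise of the gap; 27 mm across, 46 mm high, about 25 g; the point is its centre, 23 mm above its foot.
There are look-alikes about, which are no part of the job. Leave any pink or purple look-alike of the part that bears short2_mid alone. What is shaped like the part that bears short5_mid but orange is not meant.

How it is judged:
On the way, in this order (a step that is already met when the one before it is completed fails the run):
1. the tall vial stands upright on the tin's floor among the others, let go (horizontal distance between tall_vial_mid and tin_floor below 0.035 m and z of tall_vial_mid in the frame of tin_floor between 0.034 and 0.042 m and angle between tall_vial_mid's own z axis and vertical below 0.12 rad and contact force between the fingers and tall_vial below 0.05 N), for 0.2 s.
2. the dial is against its clockwise end stop (value of joint dial above 2.42 rad), for 0.2 s.
At the end, for the whole second after the job is handed in: The tall vial stands at rest on the tin's floor (foot within about 4 mm of it, within 7 degrees of upright, its axis within 35 mm of the tin's centre), released; the six short vials stand upright on the tin's floor; the dial is within about 0.08 rad (4.5 degrees) of its clockwise end stop (all of step 1 and horizontal distance between each of short0_mid, short1_mid, short2_mid, short3_mid, short4_mid, short5_mid and tin_floor below 0.036 m and z of each of short0_mid, short1_mid, short2_mid, short3_mid, short4_mid, short5_mid in the frame of tin_floor below 0.028 m and angle between each of short0_mid, short1_mid, short2_mid, short3_mid, short4_mid, short5_mid's own z axis and vertical below 0.12 rad and value of joint dial above 2.42 rad and linear speed of tall_vial below 0.02 m/s); the robot touches nothing.
It fails at once if a bystander on the bench (stout vial, middling vial or open pot) is shoved more than 25 mm or knocked over (distance of any of stout_vial_mid, mid_vial_mid, pot_mid from where it was at the start of the episode above 0.025 m or angle between any of stout_vial_mid, mid_vial_mid, pot_mid's own z axis and vertical above 0.5 rad).
It fails at once if a vial in the tin is knocked over or lifted out (angle between any of short0_mid, short1_mid, short2_mid, short3_mid, short4_mid, short5_mid's own z axis and vertical above 0.6 rad or z of any of short0_mid, short1_mid, short2_mid, short3_mid, short4_mid, short5_mid in the frame of tin_floor above 0.055 m).
It also fails if it takes over 62 s, if anything falls off the work surface, if the arm or the gripper's body presses on something with over 40 N, if the wrist force passes 120 N, or if a joint passes its speed limit or range.

## Working session

There is one attempt and no reset: what is moved stays moved. The work goes in short steps, Python scripts to look and compute and a tool call to move; the robot and the scene stay as the last step left them, time stands still between calls to the robot, and variables do not carry over. Pictures are saved under pics/ and viewed, at most 10 in all, crops included, and the job is handed in when it is done.

Besides the shell and the picture viewer there is one more tool, called after "Call:" by a JSON object that holds its "method" and its "body". arm_command: Moves the arm, as the interface text tells. Its arguments: {"type":"object","properties":{"moves":{"type":"array"},"newtons":{"type":"number"}},"required":["moves"]}

```bash
mkdir -p pics
cat > h.py <<'E'
import numpy as np, cv2, pickle
from scipy.spatial.transform import Rotation as R
from workcell import read_state, vision, order
def tool():
    s=read_state(); T=np.eye(4); T[:3,:3]=R.from_euler('xyz',s['orientation']).as_matrix(); T[:3,3]=s['ee_pos']; return T,s
def cap(n):
    T,s=tool(); c=vision.capture(n)
    c['W']=np.array(c['world_from_camera']) if 'world_from_camera' in c else T@np.array(c['T_tool_cam'])
    return c
def cloud(c):
    z=c['z_map']; h,w=z.shape
    u,v=np.meshgrid(np.arange(w),np.arange(h))
    p=cv2.undistortPoints(np.stack([u,v],-1).reshape(-1,1,2).astype(np.float32),np.array(c['mtx']),np.array(c['dist_coeffs'])).reshape(h,w,2)
    P=np.dstack([p*z[...,None],z]); return P@c['W'][:3,:3].T+c['W'][:3,3]
def ray(c,u,v,zp):
    p=cv2.undistortPoints(np.array([[[u,v]]],np.float32),np.array(c['mtx']),np.array(c['dist_coeffs'])).ravel()
    d=c['W'][:3,:3]@np.array([p[0],p[1],1]); o=c['W'][:3,3]; return o+d*(zp-o[2])/d[2]
def save(n,im): cv2.imwrite('pics/'+n,cv2.cvtColor(im,cv2.COLOR_RGB2BGR))
E
python3 - <<'E'
from h import *
for n in('scene','top'):
    c=cap(n); pickle.dump(c,open(n+'.pkl','wb')); save(n+'.png',c['color']); print(n,c['W'].round(3).tolist(),np.array(c['mtx']).round(1).tolist(),(c['z_map']>0).mean())
print(read_state())
E
```

```text
scene [[0.891, -0.287, 0.353, 0.23], [-0.455, -0.542, 0.707, -0.468], [-0.012, -0.79, -0.614, 0.592], [0.0, 0.0, 0.0, 1.0]] [[381.2, 0.0, 319.8], [0.0, 381.2, 196.3], [0.0, 0.0, 1.0]] 0.99574609375
top [[0.001, -0.983, 0.181, 0.333], [-1.0, -0.005, -0.02, 0.115], [0.021, -0.181, -0.983, 1.042], [0.0, 0.0, 0.0, 1.0]] [[472.6, 0.0, 318.6], [0.0, 472.6, 199.1], [0.0, 0.0, 1.0]] 0.99608984375
{'clock': 0.1, 'qpos': array([-1.23540698e+00,  3.53596917e-01,  1.63401558e+00, -5.23561573e-05,
        1.15514850e+00, -2.39716700e-03]), 'qvel': array([ 0.00113611, -0.00343612, -0.0036696 , -0.0009836 ,  0.00028703,
       -0.00105787]), 'tau': array([ 2.17514054e-03, -5.94902694e+01, -3.34930515e+01,  7.00439885e-02,
        1.85656728e-02, -3.22499045e-05]), 'ee_pos': array([ 0.2069844 , -0.58932355,  0.23094638]), 'orientation': array([-3.14042419e+00,  4.50726870e-05,  3.37807708e-01]), 'wrist_force': array([-0.0412983 ,  0.08494634,  0.11272135]), 'moment': array([ 0.06581324, -0.00037926,  0.02751204]), 'grasp_force': 0.0, 'grip_width': 0.09187767943995442}
```

View pics/top.png

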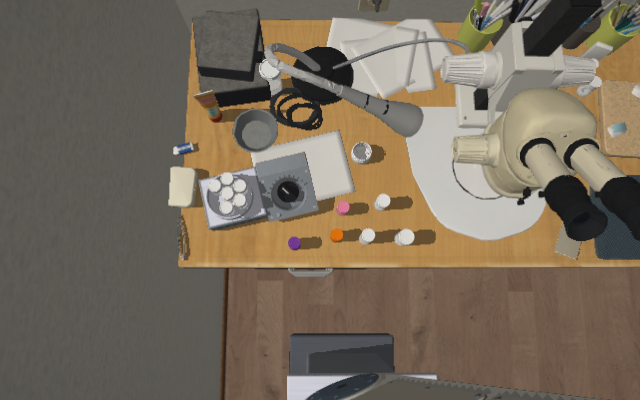

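View pics/scene.png

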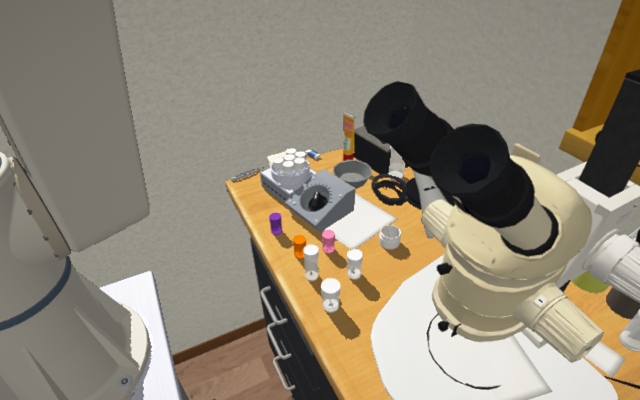

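Top view: the tin is at about (229,193), the dial at (289,191) and the pot at (361,152). The white vials are at (367,236), (405,237) and (382,201), with purple, orange and pink decoys at (294,243), (337,236) and (343,208). The scene view suggests the vial at (311,262), top (367,236), is the tallest; I'll check its height by depth.

Run:
```python
from h import *
c=pickle.load(open('top.pkl','rb')); P=cloud(c)
for n,(u,v) in dict(a=(367,236),b=(405,237),c=(382,201),pot=(361,152),pink=(343,208),orange=(337,236),purple=(294,243)).items():
    w=P[v-14:v+15,u-14:u+15].reshape(-1,3); m=w[w[:,2]<.2]; top=np.percentile(m[:,2],98); s=m[m[:,2]>top-.008]
    print(n,top.round(3),((s.max(0)+s.min(0))/2).round(3),(s.max(0)-s.min(0)).round(3))
print('lamp',[P[v,u].round(3).tolist() for u,v in((400,118),(350,90),(520,120),(545,150),(580,220),(470,150))])
# warmer: short vials caps
m=(P[...,2]>.085)&(P[...,2]<.13); m[:, :190]=0;m[:,270:]=0;m[:160]=0;m[230:]=0
save('tin.png',cv2.resize(c['color'][160:240,185:330],None,fx=5,fy=5,interpolation=cv2.INTER_CUBIC))
s=pickle.load(open('scene.pkl','rb'));save('crop.png',cv2.resize(s['color'][200:330,240:400],None,fx=4,fy=4,interpolation=cv2.INTER_CUBIC))
for q in((210,190),(215,215),(300,165),(310,200),(258,215),(260,205)): print(q,P[q[1],q[0]].round(3))
```

```text
a 0.078 [ 0.436 -0.006  0.075] [0.027 0.027 0.01 ]
b 0.063 [ 0.435 -0.089  0.061] [0.032 0.034 0.01 ]
c 0.061 [ 0.512 -0.042  0.058] [0.029 0.028 0.01 ]
pot 0.035 [ 0.626 -0.001  0.033] [0.044 0.043 0.013]
pink 0.048 [0.5   0.042 0.047] [0.027 0.026 0.009]
orange 0.048 [0.44  0.056 0.046] [0.025 0.023 0.01 ]
purple 0.048 [0.422 0.147 0.047] [0.025 0.023 0.01 ]
lamp [[0.666, -0.068, 0.14], [0.698, 0.038, 0.203], [0.593, -0.221, 0.335], [0.533, -0.239, 0.37], [0.417, -0.237, 0.445], [0.57, -0.17, 0.241]]
(210, 190) [0.525 0.316 0.099]
(215, 215) [0.478 0.309 0.068]
(300, 165) [0.585 0.134 0.07 ]
(310, 200) [0.515 0.112 0.042]
(258, 215) [0.482 0.223 0.046]
(260, 205) [0.503 0.219 0.046]
```

View pics/tin.png

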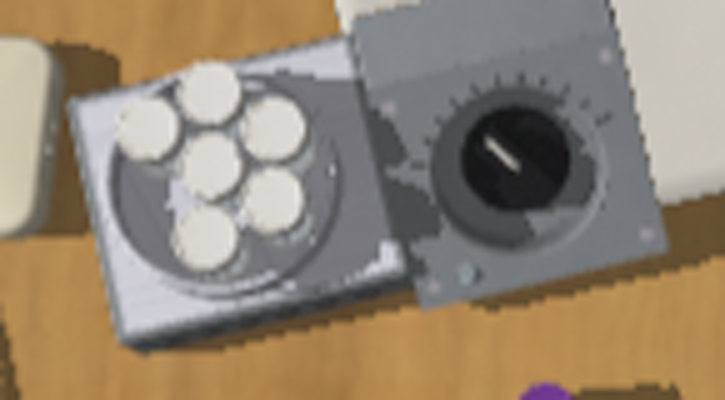

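View pics/crop.png

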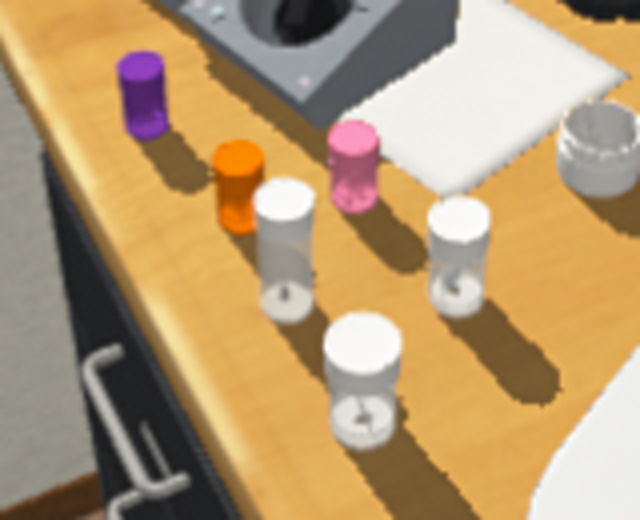

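The crops confirm the tall vial. It is (285,250) in the scene crop, which is (367,236) in the top view, at 78 mm against 63 and 61 mm. The coloured ones are decoys. The tin crop shows caps at (212,163), (207,237), (274,200), (275,127), (210,92) and (149,127), so the gap is at the lower left near (149,200).

```bash
cat >> h.py <<'E'
def go(x,y,z,yawdeg,q=True):
    T,s=tool(); d=T[:3,:3].T@(np.array([x,y,z])-T[:3,3]); tw=-(yawdeg-np.degrees(s['orientation'][2])); tw=(tw+180)%360-180
    if q: print('rel cm',(d*100).round(2),'twist',round(tw,1))
    return d,tw
def circles(c,zp,box,thr=200,amin=20):
    im=c['color'][...,:3].astype(int); m=((im.min(2)>thr)).astype(np.uint8); k=np.zeros_like(m);k[box[1]:box[3],box[0]:box[2]]=1; m&=k
    m=cv2.morphologyEx(m,cv2.MORPH_OPEN,np.ones((3,3),np.uint8)); d=cv2.distanceTransform(m,cv2.DIST_L2,5); return m,d
E
python3 - <<'E'
from h import *
c=pickle.load(open('top.pkl','rb')); P=cloud(c)
X=lambda q:(185+q[0]/5-.4,160+q[1]/5-.4)
caps=[(212,163),(207,237),(274,200),(275,127),(210,92),(149,127)]
pts=np.array([ray(c,*X(q),.094) for q in caps]); print(pts.round(4))
print('capz',[np.median(P[int(v)-1:int(v)+2,int(u)-1:int(u)+2,2]).round(4) for u,v in map(X,caps)])
ctr=pts[0]; r=pts[1:]-ctr; a=np.degrees(np.arctan2(r[:,1],r[:,0])); print(a.round(1),np.linalg.norm(r,axis=1).round(4))
# warmer yaw: left panel edge / deck edges: corners of the deck & panel in the crop
for n,q,z in(('deck BL',(70,100),.045),('deck FL',(122,342),.045),('panel front L',(425,308),.03),('panel front R',(665,243),.03),('case back? L',(352,40),.07),('R',(618,25),.07)): print(n,ray(c,*X(q),z).round(4))
print('bar',ray(c,*X((485,135)),.047).round(4),ray(c,*X((516,165)),.047).round(4))
E
```

```text
[[0.5211 0.2818 0.094 ]
 [0.4905 0.2827 0.094 ]
 [0.5059 0.2561 0.094 ]
 [0.5362 0.2566 0.094 ]
 [0.5508 0.2837 0.094 ]
 [0.536  0.308  0.094 ]]
capz [np.float64(0.0974), np.float64(0.0956), np.float64(0.0962), np.float64(0.0964), np.float64(0.0959), np.float64(0.0956)]
[ 178.3 -120.6  -59.     3.6   60.5] [0.0306 0.0299 0.0294 0.0297 0.0302]
deck BL [0.5582 0.3525 0.045 ]
deck FL [0.4535 0.3257 0.045 ]
panel front L [0.4705 0.1992 0.03  ]
panel front R [0.4993 0.0958 0.03  ]
case back? L [0.5791 0.2289 0.07  ]
R [0.5863 0.1166 0.07  ]
bar [0.5432 0.1735 0.047 ] [0.5302 0.1601 0.047 ]
```

Call:
{"method": "arm_command", "body": {"moves": [[25,-51,2,-70,1],[25,-51,2,-70,1],[25,-51,2,-70,1],[25,-51,2,-70,1],[25,-51,2,-70,1]]}}

```text
clock: 0.6
ee_pos: [0.2362, -0.3395, 0.2224]
orientation: [-3.141, -0.0, 1.093]
wrist_force: [0.5, -0.0, 0.2]
grip_width: 0.0918
grasp_force: 0.0
```

```bash
python3 -c "
from h import *
go(.36,-.02,.17,90)"
```

```text
rel cm [34.06 -3.69  5.25] twist -27.4
```

Call:
{"method": "arm_command", "body": {"moves": [[34,-3.7,5.2,-27.4,0.7],[34,-3.7,5.2,-27.4,0.7],[34,-3.7,5.2,-27.4,0.7],[34,-3.7,5.2,-27.4,0.7],[34,-3.7,5.2,-27.4,0.7]]}}

```text
clock: 1.1
ee_pos: [0.3271, -0.1097, 0.1851]
orientation: [3.141, 0.0, 1.567]
wrist_force: [2.1, -0.4, -0.3]
grip_width: 0.0644
grasp_force: 0.0
```

Call:
{"method": "arm_command", "body": {"moves": [[5,3,0,0,0.7],[6,4,0,0,0.7],[6,4,0,0,0.7]]}}

```text
clock: 1.4
ee_pos: [0.3687, -0.0496, 0.1853]
orientation: [3.141, -0.0, 1.57]
wrist_force: [0.1, -0.6, -0.3]
grip_width: 0.0643
grasp_force: 0.0
```

Run:
```python
from h import *
T,s=tool(); print(s['ee_pos'].round(4),s['orientation'].round(4))
c=cap('wrist'); save('w1.png',c['color']); P=cloud(c); pickle.dump(c,open('w1.pkl','wb'))
m=(P[...,2]>.066)&(P[...,2]<.084)&(np.hypot(P[...,0]-.436,P[...,1]+.006)<.04)
q=P[m]; print(m.sum(), ((q.max(0)+q.min(0))/2).round(4),(q.max(0)-q.min(0)).round(4),np.median(q[:,2]))
v,u=np.nonzero(m);print(u.min(),u.max(),v.min(),v.max())
go(.436,-.006,.069,90)
```

```text
[ 0.3687 -0.0496  0.1853] [ 3.1409e+00 -3.0000e-04  1.5701e+00]
758 [ 0.4393 -0.0081  0.071 ] [0.0277 0.0278 0.0098] 0.07380877360792243
380 411 142 172
rel cm [ 4.48  6.84 11.6 ] twist -0.1
```

View pics/w1.png

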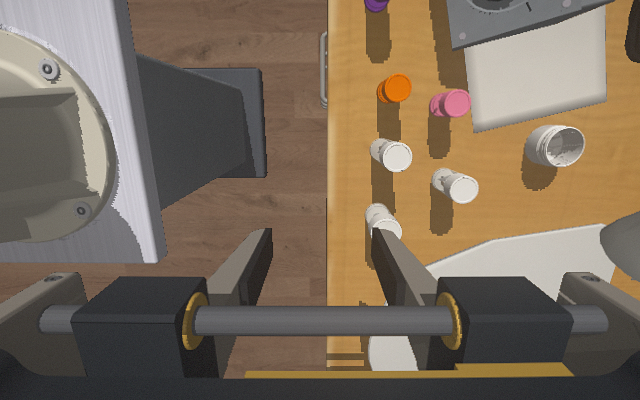

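The wrist view shows the tall vial's cap at (395,157), orange at (396,88), mid at (461,187) and stout at (383,218). I'll move above the tall vial first, then descend.

Call:
{"method": "arm_command", "body": {"moves": [[4.2,6.9,0,0,0.7],[4.2,6.9,0,0,0.7],[4.2,6.9,3,0,0.7],[4.2,6.9,6,0,0.7],[4.2,6.9,6,0,0.7]]}}

```text
clock: 1.95
ee_pos: [0.4332, -0.011, 0.1224]
orientation: [-3.135, 0.0, 1.565]
wrist_force: [-0.7, -0.3, 0.8]
grip_width: 0.0645
grasp_force: 0.0
```

Run:
```python
from h import *
T,s=tool(); print(s['ee_pos'].round(4),s['orientation'].round(4))
c=cap('wrist'); save('w2.png',c['color']); P=cloud(c)
m=(P[...,2]>.066)&(P[...,2]<.084)&(np.hypot(P[...,0]-.436,P[...,1]+.006)<.03)
q=P[m]; print(m.sum(), ((q.max(0)+q.min(0))/2).round(4),(q.max(0)-q.min(0)).round(4),np.median(q[:,2]))
go(.438,-.0075,.069,90)
```

```text
[ 0.4332 -0.011   0.1224] [-3.1347e+00  1.0000e-04  1.5651e+00]
1114 [ 0.4394 -0.0078  0.0712] [0.0274 0.028  0.0104] 0.07392417325955809
rel cm [0.36 0.38 5.51] twist -0.3
```

Call:
{"method": "arm_command", "body": {"moves": [[0,0,0,0,0.7],[0,0,0,0,0.7]]}}

```text
clock: 2.2
ee_pos: [0.4372, -0.0106, 0.1266]
orientation: [3.139, 0.0, 1.565]
wrist_force: [0.4, 0.6, 0.3]
grip_width: 0.0642
grasp_force: 0.0
```

Run:
```python
from h import *
go(.4385,-.0077,.069,90)
c=cap('wrist'); P=cloud(c)
m=(P[...,2]>.066)&(P[...,2]<.084)&(np.hypot(P[...,0]-.436,P[...,1]+.006)<.03)
q=P[m]; print(m.sum(), ((q.max(0)+q.min(0))/2).round(4))
```

```text
rel cm [0.29 0.12 5.76] twist -0.3
1069 [ 0.4398 -0.0077  0.071 ]
```

Call:
{"method": "arm_command", "body": {"moves": [[0.3,0.2,2,0,0.7],[0.3,0.2,4,0,0.7],[0.3,0.2,5.7,0,0.7],[0.3,0.2,5.7,0,0.7],[0.3,0.2,5.7,0,0.7]], "newtons": 12}}

```text
clock: 2.75
ee_pos: [0.4388, -0.0072, 0.069]
orientation: [3.141, 0.0, 1.566]
wrist_force: [0.1, 0.7, -0.3]
grip_width: 0.0645
grasp_force: 0.0
```

Call:
{"method": "arm_command", "body": {"moves": [[0,0,0,0,0.2],[0,0,0,0,0.2],[0,0,0,0,0.2],[0,0,0,0,0.2],[0,0,0,0,0.2]]}}

```text
clock: 3.25
ee_pos: [0.4386, -0.0071, 0.0684]
orientation: [3.141, -0.0, 1.566]
wrist_force: [-0.3, 0.3, 2.5]
grip_width: 0.0271
grasp_force: 12.1
```

Call:
{"method": "arm_command", "body": {"moves": [[0,0,-3,0,0.2],[0,0,-8,0,0.2],[0,0,-13,0,0.2],[3,1,-14,0,0.2],[8,2,-14,0,0.2]]}}

```text
clock: 3.75
ee_pos: [0.4606, 0.0715, 0.2112]
orientation: [3.136, -0.0, 1.563]
wrist_force: [1.3, -0.3, -1.5]
grip_width: 0.0271
grasp_force: 12.0
```

Call:
{"method": "arm_command", "body": {"moves": [[4,1,0,0,0.2],[8,2,0,0,0.2],[12,3,0,0,0.2],[13,3.5,0,0,0.2],[13,3.5,0,0,0.2]]}}

```text
clock: 4.25
ee_pos: [0.4944, 0.2028, 0.2079]
orientation: [-3.141, 0.0, 1.568]
wrist_force: [-0.1, -0.0, -0.4]
grip_width: 0.0268
grasp_force: 12.0
```

Run:
```python
from h import *
T,s=tool(); print(s['ee_pos'].round(4),s['grip_width'],s['grasp_force'])
c=cap('wrist'); save('w3.png',c['color']); P=cloud(c); pickle.dump(c,open('w3.pkl','wb'))
im=c['color'].astype(int)
m=(P[...,2]>.085)&(P[...,2]<.105)&(P[...,1]>.22)&(im.min(2)>140)
n,l,st,ce=cv2.connectedComponentsWithStats(cv2.erode(m.astype(np.uint8),np.ones((3,3))))
for i in range(1,n):
    if st[i,4]>80: print(st[i],ce[i].round(1),ray(c,*ce[i],.094).round(4),np.median(P[l==i],0).round(4))
```

```text
[0.4944 0.2028 0.2079] 0.02676969920513293 12.000018456055841
[356  69  28  30 642] [369.5  83.7] [0.5376 0.3082 0.094 ] [0.5377 0.308  0.0944]
[305 100  27  29 551] [318.  114.1] [0.4924 0.2827 0.094 ] [0.4924 0.2828 0.0945]
[372 100  27  28 566] [385.  113.3] [0.5525 0.2833 0.094 ] [0.5525 0.2836 0.0944]
[338 102  27  28 559] [351.1 115.6] [0.5221 0.2814 0.094 ] [0.5222 0.2811 0.0945]
[354 130  27  28 518] [366.7 143.2] [0.5372 0.2568 0.094 ] [0.5369 0.257  0.0944]
[322 132  27  26 475] [334.9 144.9] [0.5078 0.2554 0.094 ] [0.5079 0.2554 0.0944]
```

View pics/w3.png

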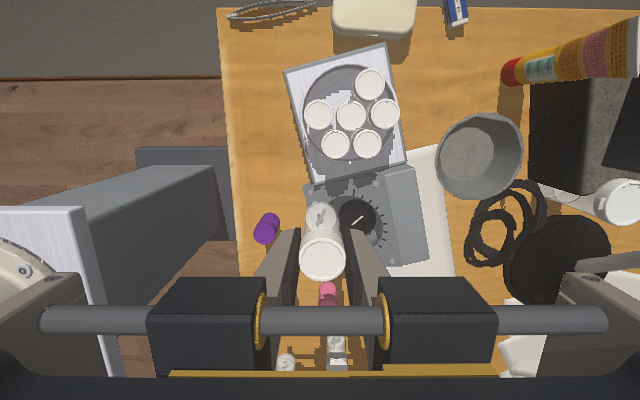

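The wrist view shows the tin with the empty place near (328,90), and the held vial's cap at (322,258). Next I measure the cap's offset from the TCP.

Run:
```python
from h import *
c=pickle.load(open('w3.pkl','rb')); P=cloud(c); im=c['color'].astype(int)
m=(P[...,2]>.205)&(P[...,2]<.222)&(im.min(2)>150); m[:230]=0; m[290:]=0; m[:,:295]=0; m[:,350:]=0
v,u=np.nonzero(m); q=P[m]; print(u.min(),u.max(),v.min(),v.max(),m.sum(),((q.max(0)+q.min(0))/2).round(4),(q.max(0)-q.min(0)).round(4),np.median(q,0).round(4))
go(.5078,.3078,.2,90)
```

```text
299 345 232 281 1856 [0.4957 0.2023 0.2102] [0.0265 0.0281 0.0103] [0.4952 0.204  0.2133]
rel cm [10.64  1.36  0.76] twist -0.2
```

Call:
{"method": "arm_command", "body": {"moves": [[4,1.2,0,0,0.2],[8,1.2,0,0,0.2],[10.6,1.2,0,0,0.2],[10.6,1.2,0,0,0.2],[10.6,1.2,0,0,0.2]]}}

```text
clock: 4.8
ee_pos: [0.5064, 0.306, 0.2079]
orientation: [-3.141, 0.001, 1.566]
wrist_force: [-0.1, 0.0, -0.7]
grip_width: 0.0272
grasp_force: 12.0
```

Call:
{"method": "arm_command", "body": {"moves": [[0,0,1,0,0.2],[0,0,2,0,0.2],[0,0,2,0,0.2]]}}

```text
clock: 5.1
ee_pos: [0.5058, 0.3059, 0.1862]
orientation: [-3.139, 0.002, 1.565]
wrist_force: [-1.0, 0.1, -0.5]
grip_width: 0.0273
grasp_force: 12.0
```

Run:
```python
from h import *
T,s=tool(); print(s['ee_pos'].round(4),s['grip_width'],s['orientation'])
c=cap('wrist'); save('w4.png',c['color']); P=cloud(c); pickle.dump(c,open('w4.pkl','wb')); im=c['color'].astype(int)
t=cap('top'); pickle.dump(t,open('t4.pkl','wb'));save('t4.png',t['color'])
Q=cloud(t); z=s['ee_pos'][2]+.006; e=s['ee_pos']
for n,A in(('w',P),('t',Q)):
    m=(abs(A[...,2]-z)<.007)&(np.hypot(A[...,0]-e[0],A[...,1]-e[1])<.02); q=A[m]
    if len(q): print(n,len(q),((q.max(0)+q.min(0))/2).round(4),(q.max(0)-q.min(0)).round(4))
```

```text
[0.5058 0.3059 0.1862] 0.02727713279891085 [-3.13887682e+00  1.77083459e-03  1.56486418e+00]
w 2126 [0.506  0.305  0.1922] [0.0351 0.0287 0.0139]
```

View pics/w4.png

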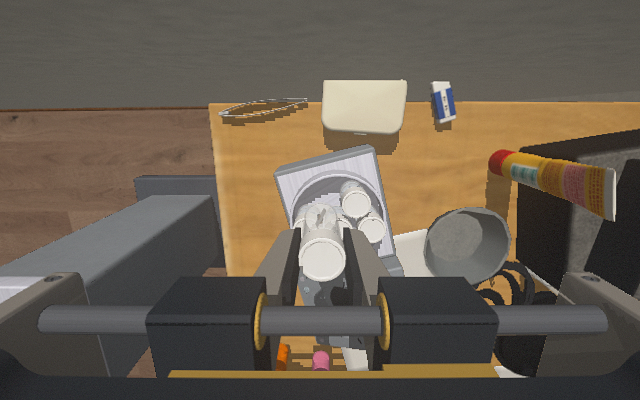

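The wrist view shows the held vial (322,258) over the tin with the neighbours beside it. I'll correct by about 2.5 mm and descend, watching the force.

Call:
{"method": "arm_command", "body": {"moves": [[0.25,0.1,0,0,0.2],[0.25,0.1,1,0,0.2],[0.25,0.1,1.8,0,0.2],[0.25,0.1,2.2,0,0.2],[0.25,0.1,2.4,0,0.2]]}}

```text
clock: 5.7
ee_pos: [0.5074, 0.3099, 0.1633]
orientation: [-3.141, 0.001, 1.566]
wrist_force: [-0.2, -0.7, -1.3]
grip_width: 0.0268
grasp_force: 12.0
```

Call:
{"method": "arm_command", "body": {"moves": [[0,0,0.3,0,0.2],[0,0,0.6,0,0.2],[0,0,0.9,0,0.2],[0,0,1.2,0,0.2],[0,0,1.2,0,0.2]]}}

```text
clock: 6.2
ee_pos: [0.5076, 0.31, 0.1517]
orientation: [-3.141, 0.0, 1.566]
wrist_force: [-0.1, -0.0, -0.7]
grip_width: 0.0272
grasp_force: 12.0
```

Call:
{"method": "arm_command", "body": {"moves": [[-0.1,-0.1,0.4,0,0.2],[-0.1,-0.1,0.8,0,0.2],[-0.1,-0.1,1.2,0,0.2],[-0.1,-0.1,1.6,0,0.2],[-0.1,-0.1,1.6,0,0.2]]}}

```text
clock: 6.7
ee_pos: [0.5064, 0.3089, 0.1355]
orientation: [-3.141, 0.001, 1.566]
wrist_force: [-0.4, -0.5, -0.0]
grip_width: 0.0271
grasp_force: 12.0
```

Call:
{"method": "arm_command", "body": {"moves": [[0,0,0.4,0,0.2],[0,0,0.8,0,0.2],[0,0,1.2,0,0.2],[0,0,1.4,0,0.2],[0,0,1.4,0,0.2]]}}

```text
clock: 7.2
ee_pos: [0.5066, 0.309, 0.1218]
orientation: [-3.141, 0.0, 1.566]
wrist_force: [0.7, 0.2, -1.4]
grip_width: 0.0269
grasp_force: 12.0
```

Foot should be about 5 mm off the floor. I'll go on until contact.

Call:
{"method": "arm_command", "body": {"moves": [[0,0,0.2,0,0.2],[0,0,0.3,0,0.2],[0,0,0.35,0,0.2],[0,0,0.4,0,0.2]]}}

```text
clock: 7.6
ee_pos: [0.5068, 0.3091, 0.1182]
orientation: [3.142, -0.0, 1.566]
wrist_force: [0.4, 0.1, -0.7]
grip_width: 0.0273
grasp_force: 12.0
```

Run:
```python
from h import *
T,s=tool(); print(s['ee_pos'].round(4),s['wrist_force'].round(2))
```

```text
[0.5068 0.3091 0.1182] [ 0.41  0.1  -0.71]
```

Call:
{"method": "arm_command", "body": {"moves": [[0,0,0.1,0,0.2],[0,0,0.1,0,0.2],[0,0,0.15,0,0.2],[0,0,0.15,0,0.2]]}}

```text
clock: 8.0
ee_pos: [0.5072, 0.3095, 0.1178]
orientation: [3.141, -0.001, 1.566]
wrist_force: [-2.5, -1.4, 8.9]
grip_width: 0.0268
grasp_force: 12.0
```

Floor contact. Releasing with a small opening and lifting straight up.

Call:
{"method": "arm_command", "body": {"moves": [[0,0,-0.1,0,0.2],[0,0,-0.1,0,0.45],[0,0,-0.1,0,0.45],[0,0,-0.1,0,0.45],[0,0,-0.1,0,0.45]]}}

```text
clock: 8.5
ee_pos: [0.5067, 0.309, 0.1175]
orientation: [-3.141, 0.0, 1.566]
wrist_force: [0.5, 1.0, -0.9]
grip_width: 0.0409
grasp_force: 0.0
```

Call:
{"method": "arm_command", "body": {"moves": [[0,0,-1,0,0.45],[0,0,-3,0,0.45],[0,0,-7,0,0.45],[0,0,-10,0,0.45],[-5,0,-10,0,0.45]]}}

```text
clock: 9.0
ee_pos: [0.5097, 0.2637, 0.2232]
orientation: [3.133, -0.006, 1.57]
wrist_force: [1.1, -1.0, -0.3]
grip_width: 0.0415
grasp_force: 0.0
```

Call:
{"method": "arm_command", "body": {"moves": [[-5,0,0,0,0.45],[-10,0,0,0,0.45],[-15,0,0,0,0.45],[-17,0,0,0,0.45],[-17,0,0,0,0.45]]}}

```text
clock: 9.5
ee_pos: [0.5057, 0.0867, 0.2185]
orientation: [3.141, 0.0, 1.563]
wrist_force: [0.7, -0.3, -0.1]
grip_width: 0.0413
grasp_force: 0.0
```

Run:
```python
from h import *
T,s=tool(); print(s['ee_pos'].round(4),s['grip_width'])
c=cap('wrist'); save('w5.png',c['color'][:300,150:550]); P=cloud(c); pickle.dump(c,open('w5.pkl','wb')); im=c['color'].astype(int)
for lo,hi in((.085,.105),(.115,.135)):
    m=(P[...,2]>lo)&(P[...,2]<hi)&(P[...,1]>.22)&(im.min(2)>140)
    n,l,st,ce=cv2.connectedComponentsWithStats(cv2.erode(m.astype(np.uint8),np.ones((3,3))))
    for i in range(1,n):
        if st[i,4]>60: print(st[i],np.median(P[l==i],0).round(4))
# dial disc: dark pixels
k=cv2.resize(c['color'][150:300,250:450],None,fx=4,fy=4,interpolation=cv2.INTER_CUBIC)
save('w5d.png',cv2.resize(c['color'][60:300,230:450],None,fx=2.5,fy=2.5,interpolation=cv2.INTER_CUBIC))
```

```text
[0.5057 0.0867 0.2185] 0.04128977313328161
[307   0  29  21 486] [0.5078 0.2538 0.0944]
[342   0  29  21 463] [0.5375 0.2537 0.0943]
```

View pics/w5d.png

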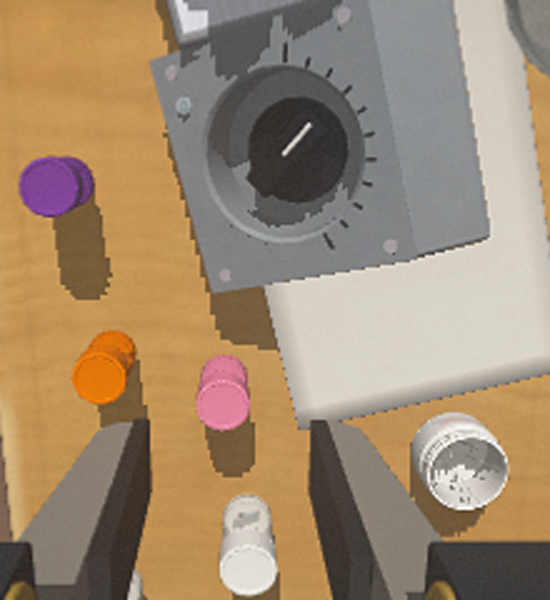

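The crop shows the dial at (298,150) with its white line running from (284,155) to (311,124). I'll check the tin from the top camera and get the dial's geometry from depth.

```bash
cat > dial.py <<'E'
from h import *
def plane(P,o,yaw):
    a=np.deg2rad(yaw);Rz=R.from_euler('z',yaw,degrees=True).as_matrix()
    A=Rz@np.array([[.914,0,-.407],[0,1,0],[.407,0,.914]])  # columns up-slope, left, normal
    return (P-o)@A, A
def bar(c,o,yaw):
    P=cloud(c); L,A=plane(P,o,yaw); r=np.hypot(L[...,0],L[...,1])
    m=(c['z_map']>0)&(r<.023)&(L[...,2]>-.010)&(L[...,2]<.003)
    q=L[m][:,:2]; 
    if len(q)<10: return None
    (cx,cy),(w,h),an=cv2.minAreaRect((q*1e4).astype(np.float32))
    d=np.linalg.eigh(np.cov(q.T))[1][:,1]; 
    return len(q),q.mean(0).round(4),(w/10,h/10),np.degrees(np.arctan2(d[1],d[0])),np.median(L[m][:,2])
E
python3 - <<'E'
from dial import *
t=cap('top'); pickle.dump(t,open('t5.pkl','wb')); Q=cloud(t)
for lo,hi in((.085,.105),(.112,.135)):
    m=(Q[...,2]>lo)&(Q[...,2]<hi)&(Q[...,1]>.22)&(Q[...,0]<.59)&(Q[...,0]>.45)&(Q[...,1]<.34); q=Q[m]; print(lo,len(q),((q.max(0)+q.min(0))/2).round(4),(q.max(0)-q.min(0)).round(4))
c=pickle.load(open('w5.pkl','rb')); P=cloud(c)
o=np.array([.5295,.158,.05])
for it in range(3):
    if it==0: yaw=15.
    L,A=plane(P,o,yaw); r=np.hypot(L[...,0],L[...,1])
    m=(r>.039)&(abs(L[...,0])<.047)&(abs(L[...,1])<.05)&(abs(L[...,2])<.012)
    q=P[m]; cc=q.mean(0); n=np.linalg.svd(q-cc,full_matrices=False)[2][2]; n*=np.sign(n[2])
    yaw=np.degrees(np.arctan2(-n[1],-n[0])); o[2]=cc[2]-(n[:2]@(o[:2]-cc[:2]))/n[2]
    pit=(r<.045)&(L[...,2]<-.004)
    # mouth: boundary of the pit region projected by ray to panel plane
    oc=c['W'][:3,3]; d=P-oc; s=((cc-oc)@n)/(d@n); M=oc+d*s[...,None]
    LM,_=plane(M,o,yaw); p=LM[pit][:,:2].astype(np.float32); (x,y),rad=cv2.minEnclosingCircle(p)
    o=o+A[:,0]*x+A[:,1]*y
    print('yaw',yaw.round(2),'n',n.round(3),'tilt',np.degrees(np.arccos(n[2])).round(2),'o',o.round(4),'rad',round(rad,4))
print(bar(c,o,yaw)); print(bar(t,o,yaw))
X=lambda u,v:(230+u/2.5-.3,60+v/2.5-.3)
for q in((284,155),(311,124)):
    u,v=X(*q); p=ray(c,u,v,.047); print(plane(p,o,yaw)[0].round(4), plane(P[int(round(v)),int(round(u))],o,yaw)[0].round(4))
print('origin-from-tin')
E
```

```text
0.085 912 [0.5188 0.2824 0.0951] [0.0849 0.0776 0.0197]
0.112 179 [0.5043 0.3091 0.1213] [0.0266 0.0282 0.0163]
yaw 14.01 n [-0.392 -0.098  0.915] tilt 23.83 o [0.5295 0.1582 0.0497] rad 0.0357
yaw 14.01 n [-0.392 -0.098  0.915] tilt 23.82 o [0.5298 0.1583 0.0499] rad 0.0355
yaw 14.0 n [-0.392 -0.098  0.915] tilt 23.82 o [0.5298 0.1583 0.0499] rad 0.0355
(477, array([0.0007, 0.0003]), (39.971316528320315, 14.253599548339844), np.float64(-146.68737368229736), np.float64(-0.0032501902333791585))
(38, array([0.0082, 0.0102]), (10.439915466308594, 20.642660522460936), np.float64(-179.60495170186655), np.float64(-0.0011795926892801821))
[ 0.0002  0.0001 -0.0032] [ 0.0001 -0.0001 -0.0025]
[ 0.0134  0.0099 -0.0091] [ 0.0151  0.0102 -0.0036]
origin-from-tin<stdin>:15: RuntimeWarning: divide by zero encountered in divide
<stdin>:15: RuntimeWarning: invalid value encountered in multiply
```

The tall vial stands with its cap at (0.504,0.309,0.123). The bar is at +33° from up-slope, so the dial is at about 0.675 rad. I'll straddle the bar with a vertical tool at yaw 229.7°, which leaves wrist range for the clockwise turn.

Run:
```python
from h import *
T,s=tool(); print(s['qpos'].round(3)); go(.533,.159,.13,229.7)
```

```text
[0.171 0.194 1.883 0.    1.064 0.177]
rel cm [6.99 2.65 8.84] twist -140.1
```

Call:
{"method": "arm_command", "body": {"moves": [[7,2.6,0,-8,0.26],[7,2.6,0,-16,0.26],[7,2.6,0,-24,0.26],[7,2.6,0,-32,0.26],[7,2.6,0,-40,0.26]]}}

```text
clock: 10.1
ee_pos: [0.5319, 0.1612, 0.2177]
orientation: [3.142, -0.0, 2.272]
wrist_force: [-0.2, 0.7, 0.7]
grip_width: 0.0241
grasp_force: 0.0
```

Call:
{"method": "arm_command", "body": {"moves": [[0,0,0,-8,0.26],[0,0,0,-16,0.26],[0,0,0,-24,0.26],[0,0,0,-32,0.26],[0,0,0,-40,0.26]]}}

```text
clock: 10.6
ee_pos: [0.5319, 0.1609, 0.2178]
orientation: [3.141, -0.0, 2.97]
wrist_force: [0.5, -0.6, -0.3]
grip_width: 0.0237
grasp_force: 0.0
```

Call:
{"method": "arm_command", "body": {"moves": [[0,0,0,-8,0.26],[0,0,0,-16,0.26],[0,0,0,-24,0.26],[0,0,0,-32,0.26],[0,0,0,-40,0.26]]}}

```text
clock: 11.1
ee_pos: [0.532, 0.1609, 0.2178]
orientation: [3.141, 0.0, -2.615]
wrist_force: [-0.5, 0.1, -0.1]
grip_width: 0.0239
grasp_force: 0.0
```

Call:
{"method": "arm_command", "body": {"moves": [[0,0,0,-8,0.26],[0,0,0,-16,0.26],[0,0,0,-20,0.26],[0,0,0,-20,0.26]]}}

```text
clock: 11.5
ee_pos: [0.532, 0.1607, 0.2178]
orientation: [3.141, 0.0, -2.271]
wrist_force: [-0.0, -0.7, -0.3]
grip_width: 0.0242
grasp_force: 0.0
```

Run:
```python
from dial import *
T,s=tool(); print(s['ee_pos'].round(4),np.degrees(s['orientation'][2])%360,s['qpos'].round(3),s['grip_width']); go(.533,.159,.10,229.7)
c=cap('wrist');save('w6.png',c['color']); print(bar(c,np.array([.5298,.1583,.0499]),14.0))
```

```text
[0.532  0.1607 0.2178] 229.87804530976118 [ 0.29   0.26   1.797  0.     1.084 -2.151] 0.024201482806701695
rel cm [ 0.06 -0.19 11.78] twist 0.2
(418, array([ 0.    , -0.0008]), (38.888671875, 13.575093078613282), np.float64(-146.94349696324198), np.float64(-0.003395127085328874))
```

Call:
{"method": "arm_command", "body": {"moves": [[0.1,-0.2,4,0,0.26],[0.1,-0.2,8,0,0.26],[0.1,-0.2,12,0,0.26],[0.1,-0.2,13.5,0,0.26],[0.1,-0.2,13.5,0,0.26]], "newtons": 8}}

```text
clock: 12.05
ee_pos: [0.5311, 0.1572, 0.0803]
orientation: [3.139, -0.004, -2.275]
wrist_force: [-0.6, 0.3, -0.3]
grip_width: 0.0239
grasp_force: 0.0
```

```bash
python3 -c "
from h import *
go(.533,.159,.057,229.7)"
```

```text
rel cm [-0.27 -0.03  2.33] twist -0.1
```

Call:
{"method": "arm_command", "body": {"moves": [[-0.2,0,0.8,0,0.26],[-0.2,0,1.4,0,0.26],[-0.2,0,1.9,0,0.26],[-0.2,0,2.3,0,0.26],[-0.2,0,2.3,0,0.26]]}}

```text
clock: 12.55
ee_pos: [0.5341, 0.1584, 0.0595]
orientation: [3.141, -0.0, -2.274]
wrist_force: [-0.3, -1.2, 0.5]
grip_width: 0.0237
grasp_force: 0.0
```

Call:
{"method": "arm_command", "body": {"moves": [[0,0,0,0,0.1],[0,0,0,0,0.1],[0,0,0,0,0.1]]}}

```text
clock: 12.85
ee_pos: [0.5324, 0.1598, 0.0597]
orientation: [3.138, -0.001, -2.275]
wrist_force: [-6.4, 11.1, 1.5]
grip_width: 0.0149
grasp_force: 7.9
```

Gripped. Turning clockwise, which is positive twist.

Call:
{"method": "arm_command", "body": {"moves": [[0,0,0,7,0.1],[0,0,0,14,0.1],[0,0,0,21,0.1],[0,0,0,28,0.1],[0,0,0,35,0.1]]}}

```text
clock: 13.35
ee_pos: [0.5329, 0.1593, 0.0601]
orientation: [3.14, -0.002, -2.89]
wrist_force: [-5.9, 5.6, 3.5]
grip_width: 0.0138
grasp_force: 8.0
```

Run:
```python
from dial import *
T,s=tool(); print(s['ee_pos'].round(4),np.degrees(s['orientation'][2])%360,s['wrist_force'].round(1),s['moment'].round(3),s['grip_width'],s['grasp_force'])
go(.533,.159,.058,190)
```

```text
[0.5329 0.1593 0.0601] 194.4048739886921 [-5.9  5.6  3.5] [1.104 0.921 0.128] 0.013771779670528525 8.00888366997242
rel cm [-0.   -0.03  0.21] twist 4.4
```

Call:
{"method": "arm_command", "body": {"moves": [[0,0,0,7,0.1],[0,0,0.1,14,0.1],[0,0,0.1,21,0.1],[0,0,0.1,28,0.1],[0,0,0.1,35,0.1]]}}

```text
clock: 13.85
ee_pos: [0.5337, 0.1583, 0.0591]
orientation: [-3.141, -0.001, 2.783]
wrist_force: [-2.3, -1.5, 2.3]
grip_width: 0.0155
grasp_force: 8.6
```

Run:
```python
from dial import *
T,s=tool(); print(s['ee_pos'].round(4),np.degrees(s['orientation'][2])%360,s['wrist_force'].round(1),s['moment'].round(3),s['grip_width'],s['grasp_force'])
c=cap('wrist'); print(bar(c,np.array([.5298,.1583,.0499]),14.0))
```

```text
[0.5337 0.1583 0.0591] 159.45162903974813 [-2.3 -1.5  2.3] [-0.223  0.221  0.117] 0.01550729869539142 8.61902906675823
(1696, array([-0.0002,  0.0016]), (34.844879150390625, 37.548056030273436), np.float64(148.4218812204826), np.float64(-0.003207674030349647))
```

Call:
{"method": "arm_command", "body": {"moves": [[0,0,0,6,0.1],[0,0,0.1,12,0.1],[0,0,0.1,18,0.1],[0,0,0.1,24,0.1],[0,0,0.1,28,0.1]]}}

```text
clock: 14.4
ee_pos: [0.5334, 0.1575, 0.0579]
orientation: [-3.139, -0.0, 2.298]
wrist_force: [-3.1, -5.8, 2.5]
grip_width: 0.0166
grasp_force: 8.6
```

Run:
```python
from dial import *
T,s=tool(); print(s['ee_pos'].round(4),np.degrees(s['orientation'][2])%360,s['wrist_force'].round(1),s['moment'].round(3),s['tau'].round(3)[5],s['grip_width'],s['grasp_force'])
```

```text
[0.5334 0.1575 0.0579] 131.66822996531897 [-3.1 -5.8  2.5] [-0.904  0.49   0.145] -0.595 0.01664906394732039 8.575551104731858
```

Call:
{"method": "arm_command", "body": {"moves": [[0,0,0,4,0.1],[0,0,0,8,0.1],[0,0,0,12,0.1],[0,0,0,14,0.1]]}}

```text
clock: 14.8
ee_pos: [0.5329, 0.1574, 0.0576]
orientation: [-3.138, 0.0, 2.055]
wrist_force: [-4.1, -4.9, 2.5]
grip_width: 0.0164
grasp_force: 8.3
```

Run:
```python
from dial import *
T,s=tool(); print(s['ee_pos'].round(4),np.degrees(s['orientation'][2])%360,s['wrist_force'].round(1),s['moment'].round(3),s['tau'].round(3)[5],s['grip_width'],s['grasp_force'])
```

```text
[0.5329 0.1574 0.0576] 117.75152596619185 [-4.1 -4.9  2.5] [-0.959  0.556  0.22 ] 0.039 0.01643962454243107 8.285234085051343
```

Call:
{"method": "arm_command", "body": {"moves": [[0,0,0,4,0.1],[0,0,0,8,0.1],[0,0,0,8,0.1]]}}

```text
clock: 15.1
ee_pos: [0.533, 0.1573, 0.0577]
orientation: [-3.139, 0.001, 1.916]
wrist_force: [-3.5, -5.5, 3.0]
grip_width: 0.0186
grasp_force: 9.5
```

Run:
```python
from dial import *
T,s=tool(); print(s['ee_pos'].round(4),np.degrees(s['orientation'][2])%360,s['wrist_force'].round(1),s['moment'].round(3),s['tau'].round(3)[5],s['grip_width'],s['grasp_force'])
```

```text
[0.533  0.1573 0.0577] 109.78840483974663 [-3.5 -5.5  3. ] [-1.067  0.536  0.323] 1.172 0.01858012353964517 9.548628630582243
```

Torque and width rise without further turning, so this looks like the stop. I'll press once with a firmer grip, then release and look.

Call:
{"method": "arm_command", "body": {"moves": [[0,0,0,2,0.1],[0,0,0,3,0.1],[0,0,0,3,0.1]], "newtons": 20}}

```text
clock: 15.4
ee_pos: [0.533, 0.1573, 0.0576]
orientation: [-3.139, 0.001, 1.866]
wrist_force: [-3.8, -5.1, 3.3]
grip_width: 0.018
grasp_force: 23.3
```

Call:
{"method": "arm_command", "body": {"moves": [[0,0,0,3,0.27],[0,0,0,3,0.27],[0,0,-2,3,0.27],[0,0,-7,3,0.27],[0,0,-12,3,0.27]]}}

```text
clock: 15.9
ee_pos: [0.5338, 0.1585, 0.1786]
orientation: [-3.14, -0.0, 1.813]
wrist_force: [1.1, 0.5, 0.5]
grip_width: 0.0252
grasp_force: 0.0
```

Run:
```python
from dial import *
T,s=tool(); print(s['ee_pos'].round(4),np.degrees(s['orientation'][2])%360,s['wrist_force'].round(1),s['grip_width'])
c=cap('wrist'); b=bar(c,np.array([.5298,.1583,.0499]),14.0); print(b)
if b:
    for a in(b[3],b[3]+180): print('dial',((np.radians(72-a)+np.pi)%(2*np.pi)-np.pi).round(3))
save('w7.png',c['color'])
```

```text
[0.5338 0.1585 0.1786] 103.89376879977134 [1.1 0.5 0.5] 0.025215434578021237
(536, array([0.0005, 0.0009]), (14.3969482421875, 39.880758666992186), np.float64(108.99438434345544), np.float64(-0.003270119994504137))
dial -0.646
dial 2.496
```

The dial reads 2.496 rad and is against the stop. Final check of the tin and bystanders from above.

Call:
{"method": "arm_command", "body": {"moves": [[-5,0,-3,0,0.27],[-10,0,-5,0,0.27],[-14,0,-5,0,0.27],[-14,0,-5,0,0.27],[-14,0,-5,0,0.27]]}}

```text
clock: 16.45
ee_pos: [0.5679, 0.0217, 0.2278]
orientation: [3.14, -0.0, 1.81]
wrist_force: [0.1, 0.1, -0.1]
grip_width: 0.025
grasp_force: 0.0
```

Run:
```python
from dial import *
t=cap('top'); save('end.png',cv2.resize(t['color'][130:255,170:430],None,fx=3,fy=3,interpolation=cv2.INTER_CUBIC)); Q=cloud(t)
for u,v in((215,185),(212,180)): pass
m=(Q[...,2]>.112)&(Q[...,2]<.135)&(Q[...,1]>.22)&(Q[...,0]<.59)&(Q[...,0]>.45)&(Q[...,1]<.34); q=Q[m]; print(len(q),((q.max(0)+q.min(0))/2).round(4))
print(read_state()['wrist_force'].round(1))
```

```text
178 [0.5044 0.3093 0.1207]
[ 0.5  0.2 -0.1]
```

View pics/end.png

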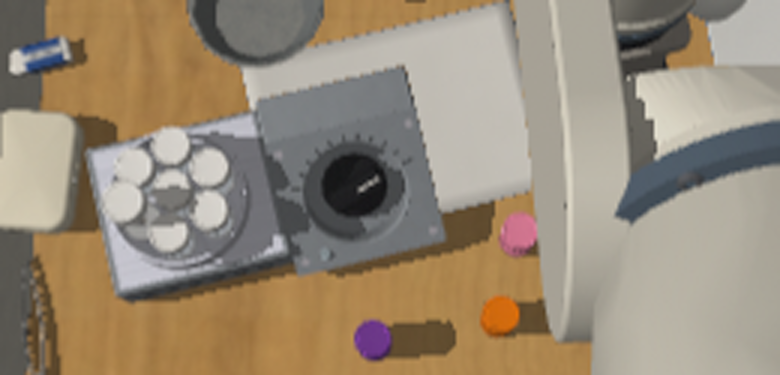

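The picture shows seven upright vials in the tin, with the tall one at (125,202), and the dial's pointer turned right at (368,185). The arm is clear of everything, so I'm handing in.

```bash
python3 -c "
from h import *
print(order.close_job())"
```

```text
the job is handed in; nothing more can be done
None
```

The tall vial stands released in the tin's empty place with the six others upright, the dial is against its clockwise stop at about 2.50 rad, and the job is handed in; the hand-in returned no verdict, and the arm hid the two bench vials and the pot in the last picture.

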